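# Free and pop open a touch-latch compartment in an eye-test desk console

### The job

Open the wider of the two touch-latch compartments in the white desk console. The spectacle case is lying on its lid: with the fingers, slide the case towards the robot, never picking it up, until it is completely clear of the lid and lies flat on the plain front strip of the console; then press the lid down near its front edge until the catch lets go, and take the hand away so that the spring raises the lid ajar. Leave the narrow compartment shut, do not disturb the bottle, the loose lens or the mug, and finish touching nothing.

Things in the scene. Friction and masses are not known exactly. Their poses are not given: they have to be found in the camera images.
- console: White flat-topped fixed desk console, top 70 mm above the table. Origin at table level; +x points away from the robot; it spans x -170 to +145 mm, y -240 to +240 mm. Plain front strip nearest the robot: x -170 to -30 mm. Behind it two grey-framed compartments sit side by side, centred at x +50, y +115 and -115 mm; which one is the wide one varies.
- wide_unit: Compartment with the wider lid: grey frame 160 (x) by 220 mm (y), sunk level in the console, axes parallel to it. Origin at table level under its centre. White lid x -70 to +60 mm, 184 mm wide, top 71 mm above the table (1 mm proud of the console), hinged at the far edge x +60 mm, free front edge at x -70 mm.
- narrow_unit: The other compartment, same frame (160 by 220 by 70.5 mm), with a lid 130 mm long but only 96 mm wide and the same kind of catch; must stay shut. Origin at table level under its centre.
- wide_press (a point): Point on the top face of the wide lid, in the middle of its width, 20 mm behind the free front edge and 110 mm from the hinge: the place to press. It moves with the lid.
- wide_lid (a joint): Wide lid angle, rad: 0 shut, + opens upward, - pressed in (stop -0.045, 5 mm down at the pressing point). Pressing takes about 5 N there; past about -0.025 (3 mm) the catch lets go, and once the hand withdraws a damped spring raises the lid within 2 s to its stop at 0.5 rad (front edge 62 mm up). The catch does not hold again.
- narrow_lid (a joint): Lid angle of the narrow compartment, rad; 0 shut. Same touch latch.
- case_center (a point): Centre of the dark hard-shell spectacle case, 62 mm (its x) by 160 mm (its y) by 40 mm high, about 0.13 to 0.25 kg, loose, lying on the wide lid with its length roughly across the lid; its point is 20 mm above its underside. Smooth vertical sides, it slides easily.
- cleaner: Small clear lens-cleaner bottle, diameter 36 mm, 95 mm tall, standing on the front strip before the narrow compartment; bystander. Origin at the centre of its base.
- lens: Loose trial lens in a steel rim, diameter 38 mm, 5 mm thick with a small tab, lying on the front strip before the narrow compartment; bystander. Origin at the centre of its underside.
- mug: White mug, diameter 80 mm, 90 mm tall, on the table to the right of the console; bystander. Origin at the centre of its base.
There are look-alikes about, which are no part of the job. Of the things that look like the part that bears case_center, the middle-sized one is meant.

How it is judged:
On the way, in this order (a step that is already met when the one before it is completed fails the run):
1. the case lies flat on the plain front strip, off the wide lid (x of case_center in the frame of console between -0.145 and -0.055 m and angle between case_center's own z axis and vertical below 0.08 rad), for 0.2 s.
2. the wide lid is pressed in past its catch (value of joint wide_lid below -0.012 rad).
3. the wide lid has sprung ajar (value of joint wide_lid above 0.4 rad), for 0.2 s.
At the end, for the whole second after the job is handed in: The wide lid stands ajar at rest (over 0.4 rad), the narrow lid is shut, the case lies flat on the console's front strip with its centre 55 to 145 mm in front of the console's origin, and the bottle, lens and mug are within 20 mm of where they were (all of step 1 and value of joint wide_lid above 0.4 rad and velocity of joint wide_lid between -0.1 and 0.1 rad/s and value of joint narrow_lid below 0.05 rad and height (world z) of case_center between 0.085 and 0.096 m and distance of each of cleaner, lens, mug from where it was at the start of the episode below 0.02 m); the robot touches nothing.
It fails at once if the case is lifted (over 15 mm above where it rests) (height (world z) of case_center above 0.106 m).
It fails at once if the case is tipped over 0.35 rad (angle between case_center's own z axis and vertical above 0.35 rad).
It fails at once if the case falls off the console (height (world z) of case_center below 0.06 m).
It fails at once if the narrow compartment is opened (value of joint narrow_lid above 0.1 rad).
It fails at once if the bottle, lens or mug is disturbed (distance of any of cleaner, lens, mug from where it was at the start of the episode above 0.03 m or angle between any of cleaner, lens, mug's own z axis and vertical above 0.4 rad).
It also fails if it takes over 38 s, if anything falls off the work surface, if the arm or the gripper's body presses on something with over 40 N, if the wrist force passes 120 N, or if a joint passes its speed limit or range.

### The arm

A 6-joint arm with a two-finger parallel gripper is mounted at the origin on the work surface. World frame = base frame: x ahead of the robot, y to its left, z up, the work surface at z = 0. Lengths are in m, angles in rad, forces in N, time in s.
With the tool pointing down it reaches from about 0.375 to 0.975 m from the base axis. Payload 3.8 kg.
Tool frame: the origin (TCP) lies at the very end of the fingers, on their centre line; the grasp point (between the pads) lies 19 mm behind it; z points along the fingers, y is the direction in which the jaws open and shut (so a half turn about z gives the same grasp; the last joint's range is limited). The gripper opens to 85 mm and grips with 20 to 120 N. Pads are 22 mm wide; open, the fingers measure 114 mm over their backs; the gripper's body (76 mm by 85 mm) begins 54 mm behind the grasp point. The pads swing forward as they close: fully open they stand 13 mm farther back than shut.
Start: joints at [-1.345, 0.264, 1.604, -0, 1.274, -0.037], TCP at [0.175, -0.652, 0.231] pointing down, gripper open.
Joint ranges: [-2.63, 2.63], [-0.94, 2.18], [0.31, 2.57], [-1.31, 4.45], [0, 2.66], [-2.55, 2.55]. Speed limits (rad/s): [2.57, 2.57, 3.14, 3.14, 3.14, 3.14].

### API

Orientations are given as a rotation vector (axis times angle).
In Python, from workcell import bot, read_camera, finish_job gives the robot as it stands. The module is installed in compiled form; this text tells all that it offers.
- The arm moves only by the tool servo_tool, never from a script. Its argument "targets" is text: rows parted by semicolons, each of 7 numbers parted by spaces: the turn, a rotation vector about the tool's x, y, z in rad, then the shift along the tool's x, y, z in mm, then the finger opening in mm, from 0 to 85.4. In form: wx wy wz x y z gripper; .... A call has 1 to 8 rows; each row shifts and turns the pose as measured when the row begins, along the tool's axes as they then stand; what a row does not reach is not made up. A row lasts 1/12 s, in which the tool goes at most 41.7 mm and 7.16 degrees, less where a joint would pass 70% of its speed; a pose out of reach is approached as far as the arm can. A call is refused whole if a number of a shift passes 41.7 or a number of a turn 0.125, either way. A call with a gripper value outside its range is refused whole. The fingers move at their own pace and stop on an object; "newtons" is the grip in N (left out, the last holds). Time passes only in rows, so rows that do not move let the fingers close. It gives the time, the measured TCP pose, the force and the opening at its end, in the units of the state.
- bot.read_state(): the state, without advancing time (a new reading comes with each control period).
- read_camera(name): name is "scene" or "side" or "wrist"; returns a dict with "image" (400x640x3 uint8, red, green, blue), "mtx" (3x3 intrinsics, pixels), "eye" and "orientation" of the camera in the world; the wrist camera has in their place "T_tool_cam" (4x4, takes a point from camera to tool coordinates, whose origin is the TCP and whose axes are the flange's). Camera axes: x right, y up, looking along -z (the intrinsics and any distortion apply to the point x, -y, -z); pixel columns grow to the right and rows downward; lengths in m; the calibration is good to about 2 mm. A picture is of the moment at which its call begins: read the wrist's pose just before it. There is no depth.
- finish_job(): hands the job in, once; it reports no verdict.
The state is a dict: "time": time; "q": joint angles; "joint_vel": joint speeds; "joint_torque": joint torques, N m; "tool_pos": TCP position; "tcp_rot": TCP orientation; "wrist_force": force on the tool from outside, world axes, zero at the start; "torque": the same for the moment, N m; "width": opening from 0.0 (shut) to 1.0 (fully open).
Only numpy, scipy, OpenCV 4.12 (cv2) and the standard library are available. Lean on these libraries where they do the work, as an engineer would, in place of code of your own. Each camera call takes 0.05 s, during which the arm holds its last target.

## Working session

There is one attempt and no reset: what is moved stays moved. The work goes in short steps, Python scripts to look and compute and a tool call to move; the robot and the scene stay as the last step left them, time stands still between calls to the robot, and variables do not carry over. Pictures are saved under pics/ and viewed, and the job is handed in when it is done.

Besides the shell and the picture viewer there is one more tool, called as name(argument=value, ...) on one line, values as JSON. servo_tool: Moves the arm, as the interface text tells. Its arguments: {"type":"object","properties":{"targets":{"type":"string"},"newtons":{"type":"number"}},"required":["targets"]}

```bash
mkdir -p pics; cat > h.py <<'E'
import numpy as np,cv2
from scipy.spatial.transform import Rotation as R
from workcell import bot, read_camera, finish_job
E
python3 - <<'E'
from h import *
s=bot.read_state()
print(s)
for n in ["scene","side","wrist"]:
    c=read_camera(n); cv2.imwrite(f"pics/{n}0.png",c["image"][:,:,::-1])
    print(n,{k:(np.round(v,4).tolist() if k!="image" else 0) for k,v in c.items() })
    c.pop("image"); np.save(f"cam_{n}.npy",c,allow_pickle=True)
E
```

```text
{'time': 0.0, 'q': array([-1.34489028e+00,  2.64779121e-01,  1.60537696e+00,  1.49765151e-05,
        1.27371369e+00, -3.68813531e-02]), 'joint_vel': array([-0.00062049, -0.00030377,  0.00095832,  0.00064892,  0.00030033,
       -0.00082986]), 'joint_torque': array([-2.05827171e-03, -5.15115023e+01, -3.67315149e+01,  2.92621380e-04,
        1.29034475e-02,  4.17695873e-06]), 'tool_pos': array([ 0.17519681, -0.65110359,  0.22994294]), 'tcp_rot': array([-3.11226507e+00, -4.11294734e-01,  3.14943640e-04]), 'wrist_force': array([ 0.18767581,  0.0856801 , -0.00618613]), 'torque': array([-0.01835352, -0.00724693,  0.03420431]), 'width': 0.9975360656236016}
scene {'image': 0, 'mtx': [[493.9328, 0.0, 326.4646], [0.0, 493.9328, 204.3336], [0.0, 0.0, 1.0]], 'eye': [1.5804, -0.4625, 1.1208], 'orientation': [0.6617, 0.4967, 1.1993]}
side {'image': 0, 'mtx': [[493.7097, 0.0, 329.0544], [0.0, 493.7097, 199.8793], [0.0, 0.0, 1.0]], 'eye': [0.313, 0.5475, 0.8404], 'orientation': [0.22, -1.0796, -2.5621]}
wrist {'image': 0, 'mtx': [[301.8392, 0.0, 319.5391], [0.0, 301.8392, 198.9556], [0.0, 0.0, 1.0]], 'T_tool_cam': [[-0.0008, 0.9505, 0.3107, 0.0811], [1.0, 0.0008, 0.0002, 0.0001], [-0.0001, 0.3107, -0.9505, -0.1427], [0.0, 0.0, 0.0, 1.0]]}
```

View pics/scene0.png

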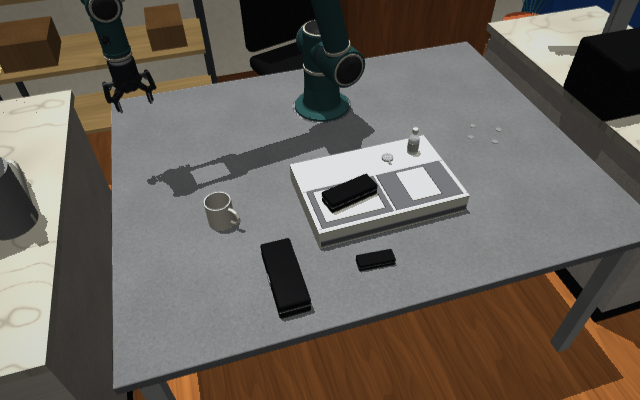

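View pics/side0.png

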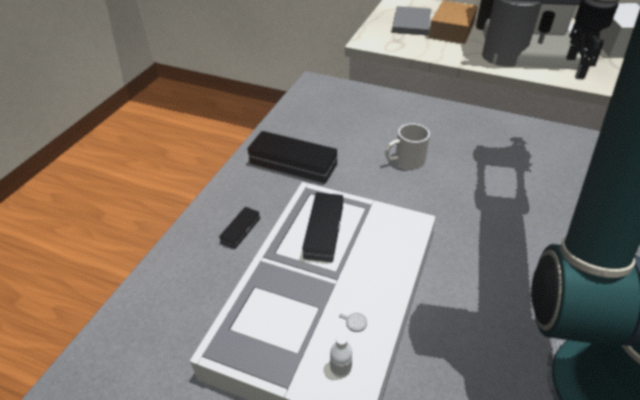

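View pics/wrist0.png

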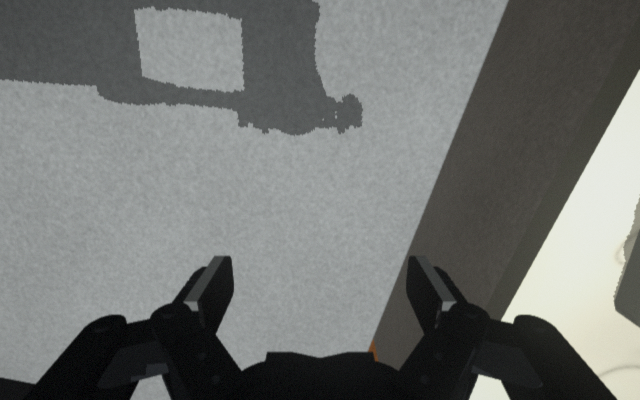

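The scene view shows the console at about (380,190). The case lies on the wide lid at (350,192), with the bottle at (413,140), the lens at (388,157) and the mug at (220,212). The wide unit is on the robot's right. Next I'll measure positions.

```bash
cat >> h.py <<'E'
def ray(c,uv):
    K=c["mtx"]; Rm=R.from_rotvec(c["orientation"]).as_matrix()
    uv=np.atleast_2d(uv).astype(float)
    d=np.c_[(uv[:,0]-K[0,2])/K[0,0],-(uv[:,1]-K[1,2])/K[1,1],-np.ones(len(uv))]
    return np.array(c["eye"]),d@Rm.T
def onz(c,uv,z):
    e,d=ray(c,uv); return e+d*((z-e[2])/d[:,2])[:,None]
def proj(c,P):
    K=c["mtx"]; Rm=R.from_rotvec(c["orientation"]).as_matrix()
    p=(np.atleast_2d(P)-c["eye"])@Rm
    return np.c_[K[0,2]-K[0,0]*p[:,0]/p[:,2],K[1,2]+K[1,1]*p[:,1]/p[:,2]]
E
python3 - <<'E'
from h import *
a=cv2.imread("pics/scene0.png")[120:250,270:490]; cv2.imwrite("pics/sc_z.png",cv2.resize(a,None,fx=3.6,fy=3.6,interpolation=cv2.INTER_CUBIC))
a=cv2.imread("pics/side0.png")[170:400,180:450]; cv2.imwrite("pics/si_z.png",cv2.resize(a,None,fx=2.6,fy=2.6,interpolation=cv2.INTER_CUBIC))
E
```

```text
(no output)
```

View pics/sc_z.png

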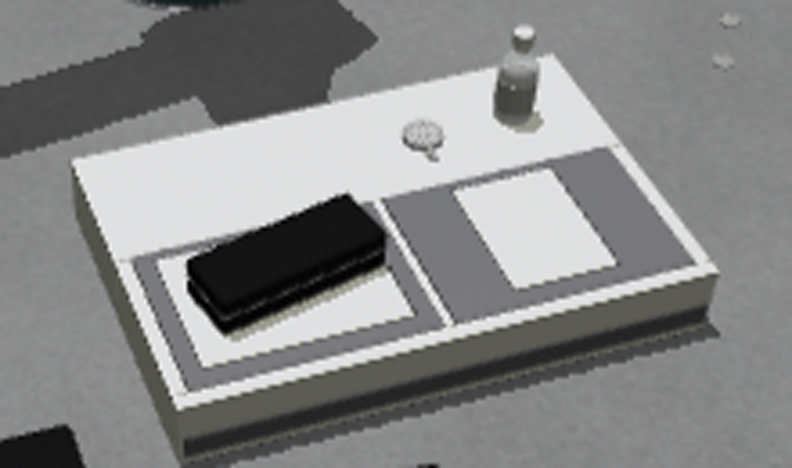

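View pics/si_z.png

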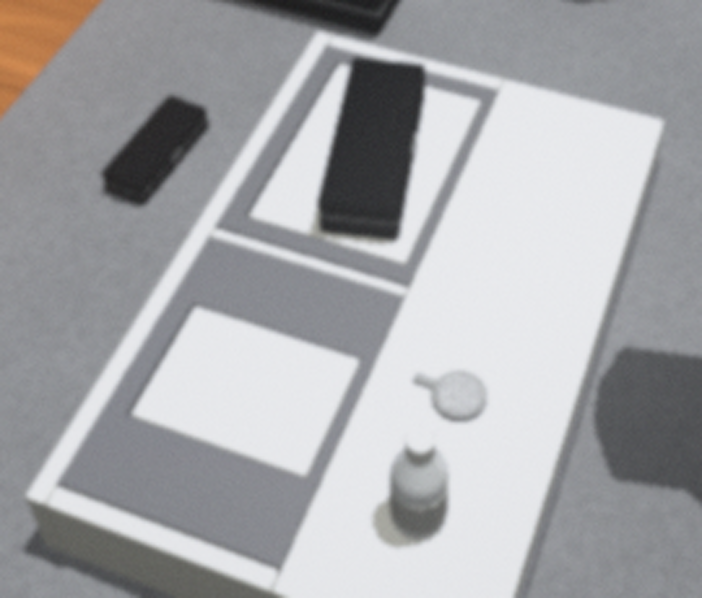

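```bash
cat > m.py <<'E'
from h import *
sc=np.load("cam_scene.npy",allow_pickle=True).item(); si=np.load("cam_side.npy",allow_pickle=True).item()
fz=lambda p:np.array(p,float)/3.6+[270,120]-0.5*(1-1/3.6)
fs=lambda p:np.array(p,float)/2.6+[180,170]-0.5*(1-1/2.6)
C=onz(sc,fz([(72,162),(556,55),(716,272),(180,405)]),0.07); print("console sc\n",C.round(4))
L=np.array([[-.17,-.24],[-.17,.24],[.145,.24],[.145,-.24]])
def fit(L,W):
    l=L-L.mean(0);w=W-W.mean(0); th=np.arctan2((l[:,0]*w[:,1]-l[:,1]*w[:,0]).sum(),(l*w).sum())
    Rm=np.array([[np.cos(th),-np.sin(th)],[np.sin(th),np.cos(th)]]); t=W.mean(0)-Rm@L.mean(0)
    return th,t,Rm,W-(L@Rm.T+t)
th,t,Rm,res=fit(L,C[:,:2]); print(np.degrees(th),t,res.round(4))
S=onz(si,fs([(320,33),(663,122)]),.07); print("side corners far-right, near-right in console", ((S[:,:2]-t)@Rm).round(4))
loc=lambda P:((P[:,:2]-t)@Rm).round(4)
T=onz(sc,fz([(187,262),(348,194),(385,237),(225,315)]),.111);print("case sc local",loc(T),T.mean(0),loc(T).mean(0))
B=onz(sc,fz([(228,332),(386,256)]),.071);print("case base far edge",loc(B))
T=onz(si,fs([(355,58),(424,65),(400,222),(322,213)]),.111);print("case si local",loc(T),loc(T).mean(0))
print("lens",loc(onz(sc,fz([(423,134)]),.073)),loc(onz(si,fs([(460,395)]),.073)))
print("bottle cap",loc(onz(sc,fz([(524,33)]),.165)),loc(onz(si,fs([(420,440)]),.165)))
for n,x,y in [("press",-.02,-.115),("origin",0,0),("casegoal",-.1,-.115)]: print(n,(Rm@[x,y]+t).round(4))
E
python3 m.py
```

```text
console sc
 [[ 0.3864 -0.2249  0.07  ]
 [ 0.3764  0.2553  0.07  ]
 [ 0.6877  0.2563  0.07  ]
 [ 0.6935 -0.2156  0.07  ]]
0.9550531833859702 [0.54845893 0.017986  ] [[ 0.0039 -0.0001]
 [ 0.0019  0.0002]
 [-0.0018 -0.004 ]
 [-0.004   0.004 ]]
side corners far-right, near-right in console [[ 0.1422 -0.2356]
 [-0.1678 -0.2354]]
case sc local [[ 0.03   -0.1939]
 [-0.005  -0.0396]
 [ 0.054  -0.03  ]
 [ 0.0969 -0.1838]] [ 0.59429045 -0.09310193  0.111     ] [ 0.043975 -0.111825]
case base far edge [[ 0.0792 -0.1752]
 [ 0.0377 -0.0196]]
case si local [[ 0.0832 -0.1766]
 [ 0.0269 -0.189 ]
 [-0.0137 -0.0265]
 [ 0.043  -0.0141]] [ 0.03485 -0.10155]
lens [[-0.0978  0.072 ]] [[-0.0949  0.0719]]
bottle cap [[-0.098   0.1607]] [[-0.0986  0.1641]]
press [ 0.5304 -0.0973]
origin [0.5485 0.018 ]
casegoal [ 0.4504 -0.0987]
```

servo_tool(targets="0 0 0 31 -22 0 60; 0 0 0 31 -22 0 60; 0 0 0 31 -22 0 60; 0 0 0 31 -22 0 60; 0 0 0 31 -22 0 60; 0 0 0 31 -22 0 60; 0 0 0 31 -22 0 60; 0 0 0 31 -22 0 60")

```text
time: 0.82
tool_pos: [0.3696, -0.4132, 0.2253]
tcp_rot: [-3.113, -0.39, 0.006]
wrist_force: [1.6, -0.5, 0.4]
width: 0.706
```

servo_tool(targets="0 0 0 31 -22 0 60; 0 0 0 31 -22 0 60; 0 0 0 31 -22 0 60; 0 0 0 31 -22 0 60; 0 0 0 31 -22 0 60; 0 0 0 31 -22 0 60; 0 0 0 31 -22 0 60; 0 0 0 31 -22 0 60")

```text
time: 1.48
tool_pos: [0.5723, -0.1669, 0.2236]
tcp_rot: [-3.112, -0.389, 0.009]
wrist_force: [0.5, -0.3, 0.3]
width: 0.703
```

servo_tool(targets="0 0 0 29 -20 0 60; 0 0 0 29 -20 0 60; 0 0 0 29 -20 0 60; 0 0 0 25 -17 0 60; 0 0 0 0 0 0 60; 0 0 0 0 0 0 60")

```text
time: 1.98
tool_pos: [0.6684, -0.0502, 0.2206]
tcp_rot: [-3.108, -0.402, 0.01]
wrist_force: [-0.1, 0.7, -0.1]
width: 0.702
```

```bash
cat >> h.py <<'E'
def wcam(fn):
    s=bot.read_state(); c=read_camera("wrist"); cv2.imwrite(fn,c["image"][:,:,::-1])
    T=np.eye(4);T[:3,:3]=R.from_rotvec(s["tcp_rot"]).as_matrix();T[:3,3]=s["tool_pos"]
    W=T@c["T_tool_cam"]; return dict(mtx=c["mtx"],eye=W[:3,3],orientation=R.from_matrix(W[:3,:3]).as_rotvec()),s
E
python3 - <<'E'
from h import *
c,s=wcam("pics/w1.png"); np.save("cam_w1.npy",c,allow_pickle=True); print(s["tool_pos"],s["tcp_rot"],s["width"],s["time"])
E
```

```text
[ 0.66842924 -0.05016886  0.22056739] [-3.10776765 -0.40235702  0.01042937] 0.7020457652068399 1.9833
```

View pics/w1.png

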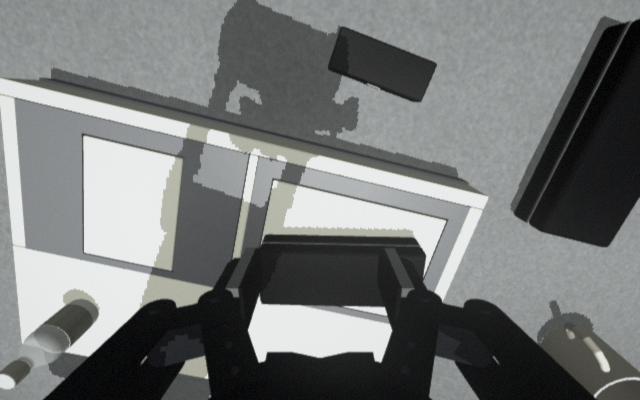

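```bash
python3 - <<'E'
from h import *
a=cv2.imread("pics/w1.png")[180:330,220:460]; a=np.clip(a.astype(float)*1.8,0,255).astype(np.uint8);cv2.imwrite("pics/w1z.png",cv2.resize(a,None,fx=3.3,fy=3.3,interpolation=cv2.INTER_CUBIC))
E
```

```text
(no output)
```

View pics/w1z.png

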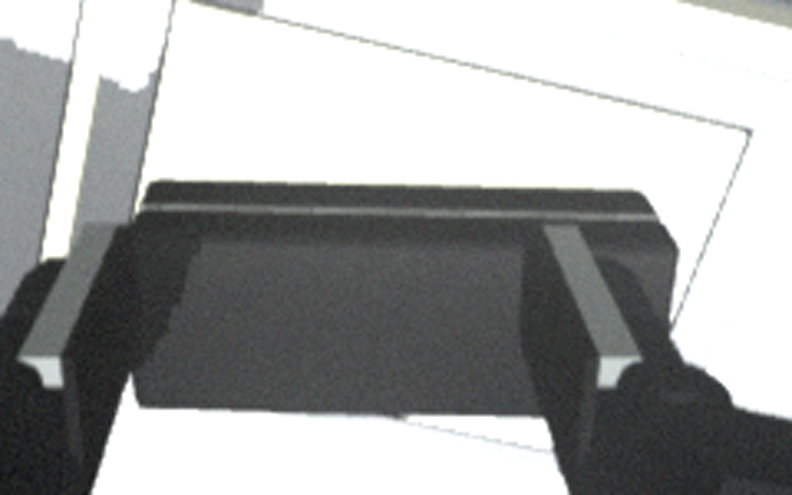

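```bash
python3 - <<'E'
from h import *
c=np.load("cam_w1.npy",allow_pickle=True).item()
f=lambda p:np.array(p,float)/3.3+[220,180]-.35
th,t=np.radians(.955),np.array([.5485,.018]);Rm=np.array([[np.cos(th),-np.sin(th)],[np.sin(th),np.cos(th)]])
def show(n,P): print(n,P[:,:2].round(4).tolist(),"local",((P[:,:2]-t)@Rm).round(4).tolist())
base=onz(c,f([(150,182),(640,190)]),.073);show("base far",base)
seam=onz(c,f([(140,210),(655,217)]),.09);show("seam",seam)
side=onz(c,f([(137,395),(137,405),(678,250),(672,325)]),.111);show("top near-left, top right edge",side)
show("near top edge",onz(c,f([(140,407),(548,415)]),.111))
show("lid far right corner (exp .11,-.207)",onz(c,f([(750,130)]),.071))
show("lid far left (exp .11,-.023)",onz(c,f([(178,2)]),.071))
show("console far right(.145,-.24)",onz(c,[(487,197)],.07)); show("console far left(.145,.24)",onz(c,[(0,78)],.07))
print("tip", c["eye"])
s=bot.read_state(); M=R.from_rotvec(s["tcp_rot"]).as_matrix(); print(M.round(3))
for n,P in [("base",base),("seam",seam),("side",side)]: print(n,((P-s["tool_pos"])@M).round(4))
E
```

```text
base far [[0.6006, -0.0073], [0.6383, -0.1593]] local [[0.0517, -0.0262], [0.0868, -0.1788]]
seam [[0.5993, -0.0076], [0.6374, -0.1593]] local [[0.0504, -0.0264], [0.0859, -0.1787]]
top near-left, top right edge [[0.55, -0.0205], [0.5465, -0.0212], [0.6378, -0.1593], [0.6143, -0.1665]] local [[0.0009, -0.0386], [-0.0027, -0.0392], [0.0863, -0.1788], [0.0627, -0.1855]]
near top edge [[0.546, -0.0222], [0.5752, -0.1417]] local [[-0.0032, -0.0402], [0.0241, -0.1601]]
lid far right corner (exp .11,-.207) [[0.666, -0.1863]] local [[0.114, -0.2062]]
lid far left (exp .11,-.023) [[0.6606, -0.0035]] local [[0.1117, -0.0233]]
console far right(.145,-.24) [[0.6986, -0.2167]] local [[0.1462, -0.2372]]
console far left(.145,.24) [[0.6905, 0.2575]] local [[0.146, 0.2371]]
tip [ 0.74793506 -0.03061683  0.36280804]
[[ 0.967  0.254 -0.007]
 [ 0.254 -0.967  0.008]
 [-0.005 -0.009 -1.   ]]
base [[-0.0538 -0.0572  0.1483]
 [-0.056   0.0994  0.1468]]
seam [[-0.0552 -0.0574  0.1313]
 [-0.0569  0.099   0.1298]]
side [[-0.1063 -0.0576  0.1105]
 [-0.1098 -0.0578  0.1106]
 [-0.0566  0.0989  0.1088]
 [-0.0812  0.0999  0.1089]]
```

The case's far face is about 55 mm behind the TCP along tool x, its middle is at tool y +21 mm, and the yaw is aligned. I'll descend behind it.

servo_tool(targets="0 0 0 0 21 10 60; 0 0 0 0 0 34 60; 0 0 0 0 0 34 60; 0 0 0 0 0 34 60; 0 0 0 0 0 20 60; 0 0 0 0 0 0 60; 0 0 0 0 0 0 60")

```text
time: 2.62
tool_pos: [0.67, -0.0788, 0.0874]
tcp_rot: [-3.112, -0.391, 0.004]
wrist_force: [1.9, 0.2, -0.5]
width: 0.7
```

```bash
python3 - <<'E'
from h import *
c,s=wcam("pics/w2.png"); print(s["tool_pos"],s["tcp_rot"],s["width"],s["time"],s["wrist_force"])
c=read_camera("side"); a=c["image"][170:300,250:450,::-1]; cv2.imwrite("pics/s2.png",cv2.resize(a,None,fx=3.5,fy=3.5,interpolation=cv2.INTER_CUBIC))
E
```

```text
[ 0.66995755 -0.07875065  0.08743198] [-3.11200444 -0.3906391   0.00431256] 0.700227025909064 2.6167 [ 1.90618027  0.24696618 -0.54854084]
```

View pics/w2.png

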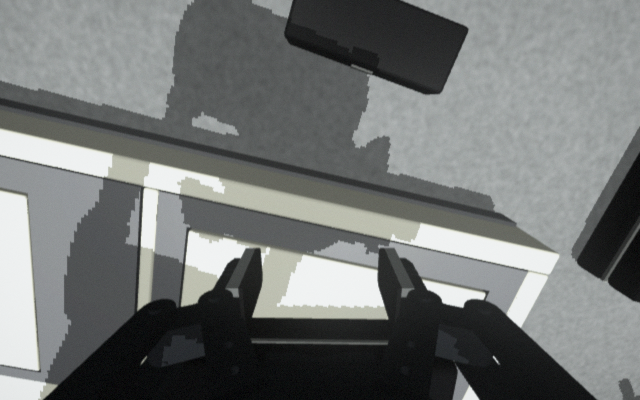

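View pics/s2.png

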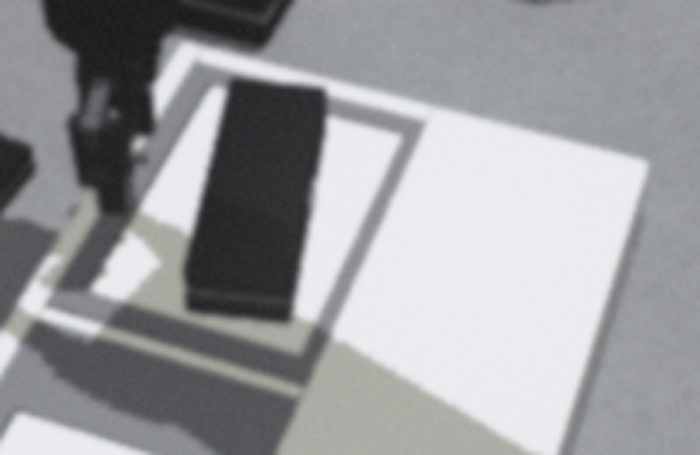

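servo_tool(targets="0 0 0 -5 -6 5 60; 0 0 0 -8 0 4 60; 0 0 0 -8 0 0 60; 0 0 0 -8 0 0 60; 0 0 0 -4 0 0 60; 0 0 0 -4 0 0 60; 0 0 0 -4 0 0 60; 0 0 0 -4 0 0 60")

```text
time: 3.38
tool_pos: [0.6272, -0.0853, 0.0888]
tcp_rot: [-3.117, -0.392, -0.024]
wrist_force: [-0.1, -0.0, -0.4]
width: 0.703
```

servo_tool(targets="0 -0.015 0 0 0 8 60; 0 0 0 0 0 6 60; 0 0 0 0 0 0 60")

```text
time: 3.63
tool_pos: [0.6268, -0.0857, 0.0744]
tcp_rot: [3.115, 0.391, -0.0]
wrist_force: [-0.1, 0.0, -0.4]
width: 0.705
```

```bash
python3 - <<'E'
from h import *
c,s=wcam("pics/w3.png"); print(s["tool_pos"],s["wrist_force"]);print(R.from_rotvec(s["tcp_rot"]).as_matrix().round(3))
c=read_camera("side"); a=c["image"][170:300,250:450,::-1]; cv2.imwrite("pics/s3.png",cv2.resize(a,None,fx=3.5,fy=3.5,interpolation=cv2.INTER_CUBIC))
E
```

```text
[ 0.62684999 -0.08574407  0.07437627] [-0.06458305  0.01963873 -0.44752754]
[[ 0.969  0.247 -0.   ]
 [ 0.247 -0.969 -0.002]
 [-0.001  0.002 -1.   ]]
```

View pics/w3.png

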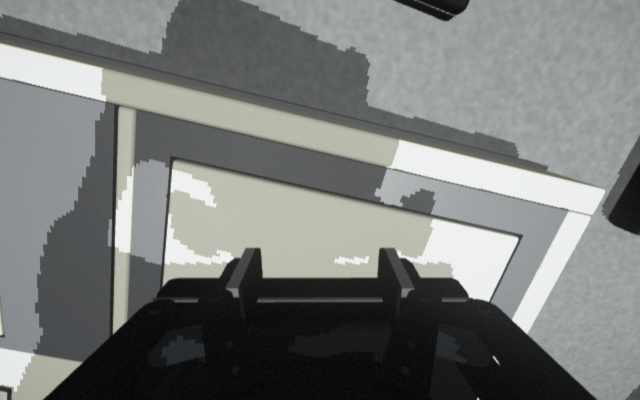

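View pics/s3.png

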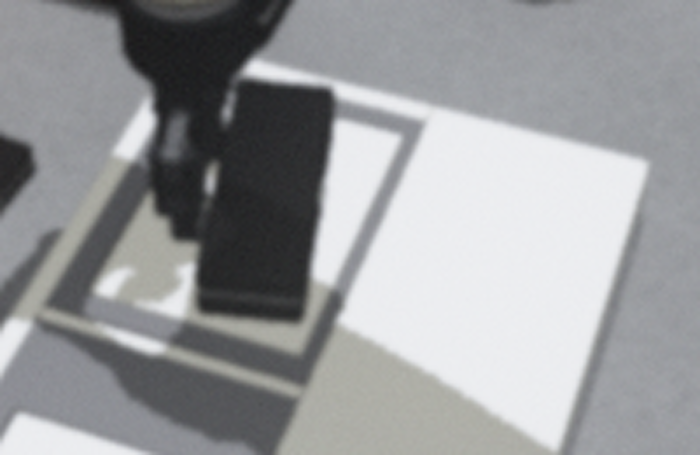

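servo_tool(targets="0 0 0.02 -5 0 -2 60; 0 0 0.03 -6 0 0 60; 0 0 0.03 -6 0 0 60; 0 0 0.03 -6 0 0 60; 0 0 0.03 -6 0 0 60; 0 0 0.03 -6 0 0 60; 0 0 0.03 -6 0 0 60; 0 0 0.03 -6 0 0 60")

```text
time: 4.4
tool_pos: [0.5828, -0.0934, 0.0785]
tcp_rot: [3.138, 0.006, 0.012]
wrist_force: [0.8, -0.4, -0.4]
width: 0.702
```

```bash
python3 - <<'E'
from h import *
s=bot.read_state();print(s["tool_pos"],s["wrist_force"]);print(R.from_rotvec(s["tcp_rot"]).as_matrix().round(3))
c=read_camera("side"); a=c["image"][170:300,250:450,::-1]; cv2.imwrite("pics/s4.png",cv2.resize(a,None,fx=3.5,fy=3.5,interpolation=cv2.INTER_CUBIC))
E
```

```text
[ 0.58283533 -0.09344586  0.07854887] [ 0.76378177 -0.37549479 -0.42127888]
[[ 1.     0.004  0.007]
 [ 0.004 -1.    -0.004]
 [ 0.007  0.004 -1.   ]]
```

View pics/s4.png

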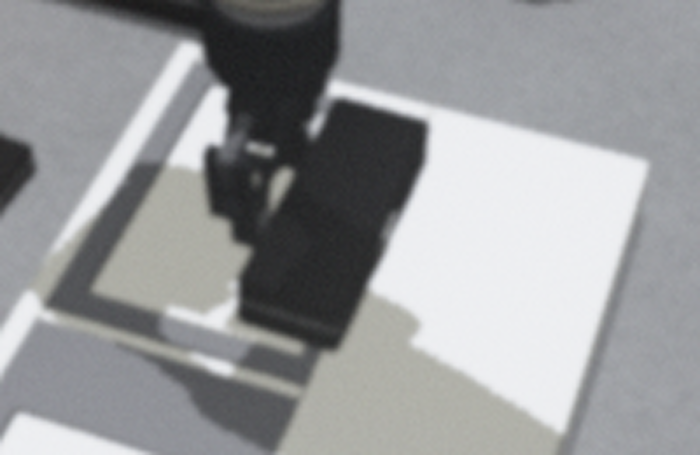

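servo_tool(targets="0 -0.007 0 -5 0 0 60; 0 0 0 -6 0 0 60; 0 0 0 -6 0 0 60; 0 0 0 -6 0 0 60; 0 0 0 -6 0 0 60; 0 0 0 -6 0 0 60; 0 0 0 -6 0 0 60; 0 0 0 -6 0 0 60")

```text
time: 5.12
tool_pos: [0.532, -0.0937, 0.0793]
tcp_rot: [3.138, 0.006, 0.002]
wrist_force: [1.5, 0.5, -0.3]
width: 0.703
```

```bash
python3 - <<'E'
from h import *
s=bot.read_state();print(s["tool_pos"],s["wrist_force"]);print(R.from_rotvec(s["tcp_rot"]).as_matrix().round(3))
c=read_camera("side"); a=c["image"][170:300,250:450,::-1]; cv2.imwrite("pics/s5.png",cv2.resize(a,None,fx=3.5,fy=3.5,interpolation=cv2.INTER_CUBIC))
E
```

```text
[ 0.5319976  -0.09365657  0.0792836 ] [ 1.52886513  0.4922197  -0.34909824]
[[ 1.     0.004  0.001]
 [ 0.004 -1.    -0.004]
 [ 0.001  0.004 -1.   ]]
```

View pics/s5.png

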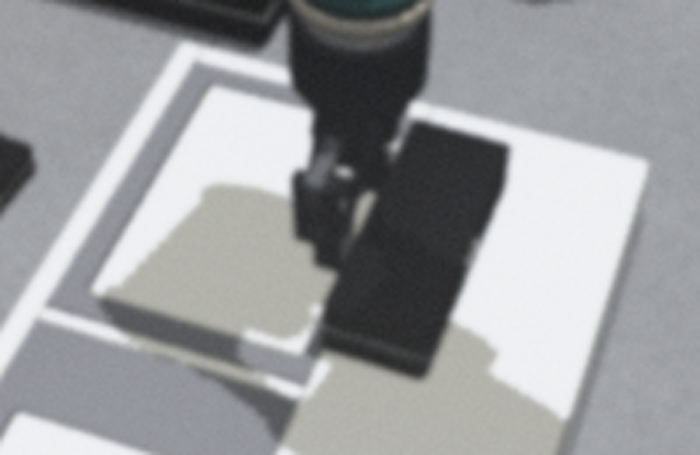

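servo_tool(targets="0 0 0 -6 0 0 60; 0 0 0 -6 0 0 60; 0 0 0 -6 0 0 60; 0 0 0 -6 0 0 60; 0 0 0 -6 0 0 60; 0 0 0 -6 0 0 60; 0 0 0 -4 0 0 60; 0 0 0 0 0 0 60")

```text
time: 5.83
tool_pos: [0.4858, -0.0937, 0.0793]
tcp_rot: [3.138, 0.006, -0.0]
wrist_force: [0.5, -0.9, -0.3]
width: 0.703
```

servo_tool(targets="0 0 0 8 0 0 60; 0 0 0 15 0 0 60; 0 0 0 20 0 -10 60; 0 0 0 20 0 -25 20; 0 0 0 5 0 -30 0; 0 0 0 0 0 -15 0; 0 0 0 0 0 0 0; 0 0 0 0 0 0 0")

```text
time: 6.5
tool_pos: [0.5577, -0.0925, 0.1592]
tcp_rot: [3.139, 0.005, -0.01]
wrist_force: [0.8, -1.1, -0.8]
width: 0.003
```

```bash
python3 - <<'E'
from h import *
c,s=wcam("pics/w6.png");np.save("cam_w6.npy",c,allow_pickle=True);print(s["tool_pos"],s["wrist_force"],s["width"],s["time"]);print(R.from_rotvec(s["tcp_rot"]).as_matrix().round(3))
for n in("side","scene"):
  c=read_camera(n); a=c["image"][170:300,250:450,::-1] if n=="side" else c["image"][120:250,270:490,::-1]; cv2.imwrite(f"pics/{n}6.png",cv2.resize(a,None,fx=3.5,fy=3.5,interpolation=cv2.INTER_CUBIC))
E
```

```text
[ 0.55772158 -0.09254873  0.15924154] [ 0.75068732 -1.10351122 -0.80293805] 0.0030526272381864047 6.5
[[ 1.     0.003 -0.007]
 [ 0.003 -1.    -0.002]
 [-0.007  0.002 -1.   ]]
```

View pics/side6.png

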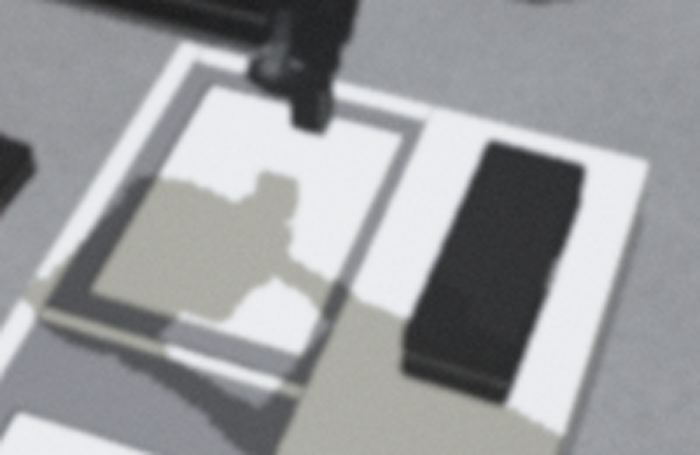

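View pics/scene6.png

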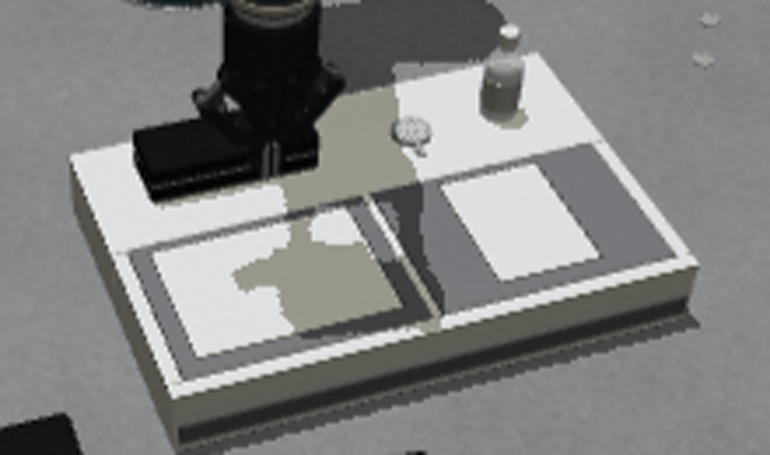

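View pics/w6.png

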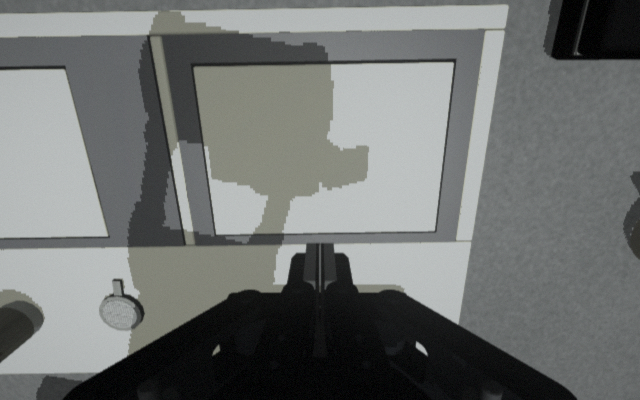

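```bash
python3 - <<'E'
from h import *
c=np.load("cam_w6.npy",allow_pickle=True).item();si=np.load("cam_side.npy",allow_pickle=True).item()
th,t=np.radians(.955),np.array([.5485,.018]);Rm=np.array([[np.cos(th),-np.sin(th)],[np.sin(th),np.cos(th)]])
loc=lambda P:((P[:,:2]-t)@Rm).round(4).tolist()
L=onz(c,[(193,64),(455,61),(437,232),(215,235)],.071);print("lid",L[:,:2].round(4).tolist(),loc(L))
f=lambda p:np.array(p,float)/3.5+[250,170]-.36
T=onz(si,f([(490,142),(585,165),(508,380),(405,350)]),.110);print("case",loc(T),np.mean(loc(T),0))
front=(L[2]+L[3])/2; back=(L[0]+L[1])/2; p=front+(back-front)*20/130; print("press",p, "from tcp",p-bot.read_state()["tool_pos"])
E
```

```text
lid [[0.6621, -0.0037], [0.6645, -0.1869], [0.5338, -0.1908], [0.5307, -0.005]] [[0.1132, -0.0236], [0.1126, -0.2068], [-0.0182, -0.2085], [-0.0181, -0.0227]]
case [[-0.0797, -0.1806], [-0.1368, -0.1821], [-0.1369, -0.0163], [-0.0807, -0.0159]] [-0.108525 -0.098725]
press [ 0.55241077 -0.09748806  0.071     ] from tcp [-0.00341626 -0.00517713 -0.08651029]
```

The case is square on the strip, with its centre at about x −108 mm in the console frame and clear of the lid. The lens and bottle look unmoved. Next I'll press the lid with the fingers closed.

servo_tool(targets="0 -0.003 0 -3 5 20 0; 0 0 0 0 0 30 0; 0 0 0 0 0 20 0; 0 0 0 0 0 8 0; 0 0 0 0 0 0 0")

```text
time: 7.07
tool_pos: [0.5473, -0.097, 0.0721]
tcp_rot: [3.141, 0.004, -0.031]
wrist_force: [-0.1, -0.0, -0.2]
width: 0.001
```

servo_tool(targets="0 0 0 4 0 0 0; 0 0 0 0 0 2 0; 0 0 0 0 0 2 0; 0 0 0 0 0 1 0; 0 0 0 0 0 0 0")

```text
time: 7.48
tool_pos: [0.5504, -0.0968, 0.0693]
tcp_rot: [-3.141, -0.004, 0.037]
wrist_force: [-2.5, -0.2, 4.4]
width: -0.0
```

servo_tool(targets="0 0 0 0 0 2 0; 0 0 0 0 0 2 0; 0 0 0 0 0 1 0; 0 0 0 0 0 0 0")

```text
time: 7.82
tool_pos: [0.5515, -0.0969, 0.0667]
tcp_rot: [3.141, 0.005, -0.032]
wrist_force: [-3.9, 0.2, 4.6]
width: -0.002
```

servo_tool(targets="0 0 0 0 0 2 0; 0 0 0 0 0 1 0; 0 0 0 0 0 0 0")

```text
time: 8.07
tool_pos: [0.5518, -0.097, 0.0669]
tcp_rot: [3.141, 0.005, -0.032]
wrist_force: [-4.0, 0.3, 4.5]
width: -0.001
```

servo_tool(targets="0 0 0 0 0 -30 0; 0 0 0 0 0 -40 0; 0 0 0 0 0 -40 0; 0 0 0 0 0 -40 0; 0 0 0 0 0 -30 0; 0 0 0 0 0 0 0; 0 0 0 0 0 0 0; 0 0 0 0 0 0 0")

```text
time: 8.73
tool_pos: [0.5591, -0.0974, 0.2509]
tcp_rot: [3.14, 0.004, -0.02]
wrist_force: [-0.0, -0.7, -0.8]
width: 0.0
```

servo_tool(targets="0 0 0 0 0 0 0; 0 0 0 0 0 0 0; 0 0 0 0 0 0 0; 0 0 0 0 0 0 0; 0 0 0 0 0 0 0; 0 0 0 0 0 0 0; 0 0 0 0 0 0 0; 0 0 0 0 0 0 0")

```text
time: 9.4
tool_pos: [0.5551, -0.0965, 0.2408]
tcp_rot: [-3.139, -0.004, 0.042]
wrist_force: [-0.3, -0.1, -0.5]
width: 0.001
```

servo_tool(targets="0 0 0 0 0 0 0; 0 0 0 0 0 0 0; 0 0 0 0 0 0 0; 0 0 0 0 0 0 0; 0 0 0 0 0 0 0; 0 0 0 0 0 0 0; 0 0 0 0 0 0 0; 0 0 0 0 0 0 0")

```text
time: 10.07
tool_pos: [0.5554, -0.0966, 0.2414]
tcp_rot: [-3.14, -0.004, 0.04]
wrist_force: [0.0, -0.0, -0.3]
width: -0.004
```

```bash
python3 - <<'E'
from h import *
s=bot.read_state();print(s["tool_pos"],s["time"],s["wrist_force"])
for n in("side","scene"):
  c=read_camera(n); a=c["image"][100:400,180:480,::-1] if n=="side" else c["image"][120:250,200:490,::-1]; cv2.imwrite(f"pics/{n}7.png",cv2.resize(a,None,fx=2,fy=2) if n=="side" else cv2.resize(a,None,fx=2.7,fy=2.7,interpolation=cv2.INTER_CUBIC))
E
```

```text
[ 0.55542689 -0.09657468  0.24139238] 10.0667 [ 0.04571336 -0.02025951 -0.3151411 ]
```

View pics/side7.png

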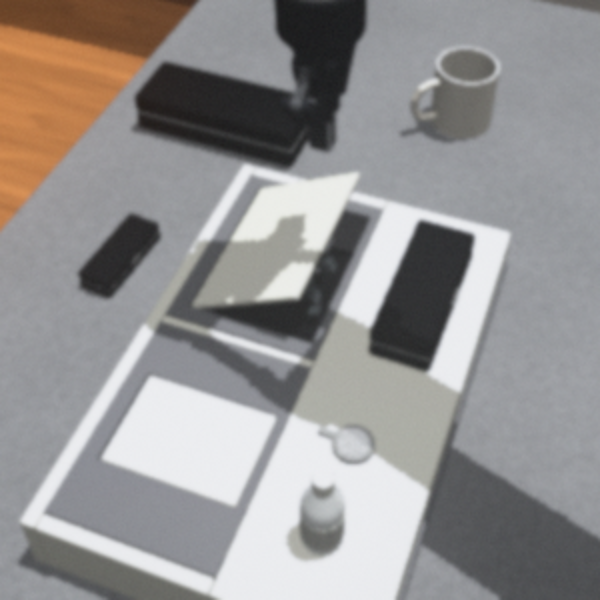

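View pics/scene7.png

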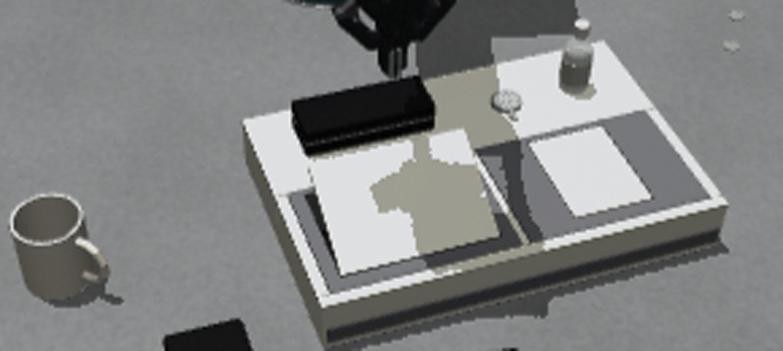

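servo_tool(targets="0 0 0 0 0 0 0; 0 0 0 0 0 0 0; 0 0 0 0 0 0 0; 0 0 0 0 0 0 0; 0 0 0 0 0 0 0; 0 0 0 0 0 0 0; 0 0 0 0 0 0 0; 0 0 0 0 0 0 0")

```text
time: 10.83
tool_pos: [0.5554, -0.0965, 0.2413]
tcp_rot: [-3.14, -0.004, 0.041]
wrist_force: [0.1, 0.2, 0.7]
width: -0.004
```

```bash
python3 - <<'E'
from h import *
a=read_camera("side");im=a["image"][:,:,::-1]
b=cv2.imread("pics/side7.png"); print("motion diff",np.abs(cv2.resize(im[100:400,180:480],None,fx=2,fy=2).astype(int)-b).mean())
th,t=np.radians(.955),np.array([.5485,.018]);Rm=np.array([[np.cos(th),-np.sin(th)],[np.sin(th),np.cos(th)]])
for A in(.3,.4,.5):
    P=[np.r_[Rm@[.11-.13*np.cos(A),y]+t,.071+.13*np.sin(A)] for y in(-.023,-.207)]
    print(A,((proj(a,P)-[180,100])*2).round(0).tolist())
s=bot.read_state();print(s["wrist_force"],s["time"],np.abs(s["joint_vel"]).max())
E
```

```text
motion diff 0.9116546296296296
0.3 [[306.0, 314.0], [367.0, 189.0]]
0.4 [[302.0, 305.0], [364.0, 180.0]]
0.5 [[296.0, 295.0], [359.0, 170.0]]
[-0.82746341  0.70578835  0.06717442] 10.8833 0.001913207429714504
```

```bash
python3 -c "
from h import *
print(finish_job())"
```

```text
the job is handed in; nothing more can be done
None
```

The wide compartment is open and the job is handed in, at about 11 s on the robot's clock. `finish_job` gave no verdict.

**What I did:** I pushed the case from behind with both fingers, squaring it to the console on the way, until it lay on the plain front strip. It was never gripped. I then pressed the wide lid with closed fingers until the fingertips were about 4 mm below the shut lid's top, with about 4.5 N upward force. After that I lifted the hand straight up, clear of everything.

**Last checks:**
- **Lid:** in the side view the corners of its front edge fit an angle between 0.4 and 0.5 rad, about 0.47. Nothing visibly changed over the last 0.8 s.
- **Case:** measured after the push, its centre was about 108 mm in front of the console's origin. It lay flat and square, clear of the lid, and the last pictures show it still on the strip.
- **Bystanders:** the narrow lid looks shut, and the bottle, lens and mug look unmoved. I judged these by eye from the pictures.
- **Robot:** the arm was still and touching nothing, with the wrist force near zero.

**Disagreements:**
- The first scene and side measurements of the case differed by about 10 mm. I used a closer wrist-camera view instead.
- During the press, a last 3 mm commanded downward did not move the fingers any lower.

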